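# Weigh the key canister on the beam balance

### The job

Weigh the glass canister of spare keys: lift it by its bail, keep it upright, and hang it gently by the bail in both notches of the balance's yoke. Then slide the brass poise along the beam until the beam, left to itself, comes to rest level with the canister hanging from it. The pivots are delicate: nudge the poise with an open hand rather than pinching it, never press on it with your hand with more than 15 N, and leave the other hardware in the drawer where it lies.

Things in the scene. Friction and masses are not known exactly. Their poses are not given: they have to be found in the camera images.
- balance: Green balance fixed to the drawer's bottom (z = 8 mm); origin under the pivot, at the underside of its foot. Foot plate 110 mm (x) by 130 mm (y), and a narrow rail along +y; two cheeks carry the pivot and end 7 mm above it. The beam lies along the balance's y: the yoke for the load on the -y side, the poise on the +y side.
- pivot (a point): Pivot of the beam, 212 mm above the balance's origin; axes as the balance's. Taken by itself, without poise and load, the beam pulls down on the poise side with about 0.155 N m.
- index (a point): Black level mark on a white plate on the index post, 297 mm from the pivot on the +y side, at pivot height; the post is 14 mm thick and ends 20 mm above this point (the plate 28 mm above).
- beam_tip (a point): Red tip of the beam, 287 mm from the pivot on the +y side; level with the index mark when the beam is level. Moves with the beam.
- beam (a joint): Tilt of the steel beam (8 mm wide, 14 mm high) in rad: 0 level, positive = yoke end down, poise end up; stops at -0.08 and +0.08; starts poise end down. It rights itself with 0.5 N m per rad and settles in about 1.5 s. 1 mm of poise travel tilts it 0.007 rad, so 23 mm lie between the stops. A hand touching poise or beam upsets the tilt: read it with the hand clear.
- yoke_seat (a point): Moves with the beam: where the middle of the bail's bar lies once seated, 120 mm from the pivot on the -y side. The yoke is two prongs of 8 mm round steel along the beam, centred 46 mm either side of it in x, each with a V notch open upward (18 mm deep, 44 mm wide), deepest under this point. All is open between the prongs; a cross bar joins them 45 mm from the pivot.
- yoke_tips (a point): Moves with the beam: midway between the free ends of the two prongs, 142 mm from the pivot on the -y side. The tops of the tips stand 4 mm above this point and 13 mm above the seat; the bar (3 mm radius) has to pass over them.
- poise (a joint): Travel of the poise along the beam in m, growing away from the pivot, 0 to 0.155; at 0 its centre is 75 mm from the pivot. It weighs 350 g, stays where it is left and drags with 2 N plus 40 N per m/s (4 N at 0.05 m/s). According to the unknown weight of the canister it must end between 0.025 and 0.145.
- poise_knob (a point): Middle of the upright round brass knob on the poise, 24 mm diameter, 48 mm tall (24 mm above and below this point), 36 mm above the beam's centre line. Moves with the poise.
- poise_block (a point): Middle of the poise on the beam's centre line, in the brass block under the knob, 34 mm (x) by 30 mm (y) by 36 mm high.
- canister: Clear glass canister, 90 mm diameter, with a dented tin lid, brass keys inside; weighs 0.45 to 0.75 kg, unknown. Origin at the centre of its underside, z up; the bail lies in its x-z plane.
- lid_top (a point): Middle of the canister's tin lid (94 mm diameter), 98 mm above its underside.
- bail_grip (a point): On the canister: middle of the straight top bar of its rigid wire bail, 168 mm above the underside, 70 mm above the lid. The bar lies along the canister's x, 120 mm long, 6 mm thick, with a dark wooden grip in the middle, 50 mm long, 14 x 14 mm. Legs go down at x = +-60 mm. To hang it, bring the bar along the balance's x, let the prongs pass through the bail from the balance's -y end, lower.
- padlock: Bystander, to be left alone: squat brass padlock lying flat, body 42 x 52 x 26 mm with steel shackle; origin at the centre of its underside.
- hasp: Bystander, to be left alone: rusted steel hasp, 36 x 110 x 9 mm, lying flat; origin at the centre of its underside.
- staple: Bystander, to be left alone: rusted steel staple on a 36 x 36 mm plate, 29 mm high; origin at the centre of its underside.
- hinge_a: Bystander, to be left alone: zinc butt hinge, 64 x 56 x 8 mm, lying flat; origin at the centre of its underside.
- hinge_b: Bystander, to be left alone: second zinc butt hinge, the same; origin at the centre of its underside.
- thumb_latch: Bystander, to be left alone: black iron thumb latch, 34 x 140 x 31 mm, long along its y; origin at the centre of its underside.
- screwdriver: Bystander, to be left alone: screwdriver lying along its x; origin at the centre of its underside.
Things that resemble listed ones, but are neither listed nor needed, are in the scene too. There is more than one size of the canister; the job needs the larger.

How it is judged:
By the outcome, as a careful person would: the job done as asked, in the order asked, and still so for the second after the job is handed in, with the robot touching nothing.
It also fails if it takes over 72 s, if anything falls off the work surface, if the arm or the gripper's body presses on something with over 40 N, if the wrist force passes 120 N, or if a joint passes its speed limit or range.

### The arm

A 7-joint arm with a two-finger parallel gripper is mounted at the origin on the work surface. World frame = base frame: x ahead of the robot, y to its left, z up, the work surface at z = 0. Lengths are in m, angles in rad, forces in N, time in s.
With the tool pointing down it reaches from about 0.35 to 0.9 m from the base axis. Payload 7.2 kg.
Tool frame: the origin (TCP) lies midway between the tips of the shut fingers; the grasp point (between the pads) lies 19 mm behind it; z points along the fingers, y is the line along which they close (so a half turn about z gives the same grasp; the last joint's range is limited). The gripper opens to 88 mm and grips with 3 to 60 N. Pads are 20 mm wide; open, the fingers measure 115 mm over their backs; the gripper's body (75 mm by 178 mm) begins 61 mm behind the grasp point.
Start: joints at [1.171, 0.411, -0.013, 1.596, 0.006, 1.134, -0.082], TCP at [0.204, -0.591, 0.223] pointing down, gripper open.
Joint ranges: [-2.95, 2.95], [-0.29, 1.99], [-1.47, 1.44], [0.14, 2.54], [-1.03, 4.17], [0.13, 1.85], [-2.86, 2.86]. Speed limits (rad/s): [2.39, 2.39, 3.01, 3.01, 3.14, 3.14, 3.14].

### API

Orientations are given as a 3x3 rotation matrix whose columns are the frame's x, y, z axes.
In Python, from plant import readout, imaging, ctrl gives the robot as it stands. The module is installed in compiled form; this text tells all that it offers.
- The arm moves only by the tool drive_tool, never from a script. Its argument "plan" is a list of rows, each an object with "offset": the shift along the tool's x, y, z in units of 100 cm (1.0 is 100 cm), a list of three; "twist": the turn, a rotation vector about the tool's x, y, z in units of 0.5 rad (1.0 is 0.5 rad), a list of three. A call has 1 to 20 rows; each row shifts and turns the commanded pose from where the row before left it, along the tool's axes as they then stand; what a row does not reach is not made up. A row lasts 1/12 s, in which the tool goes at most 41.7 mm and 7.16 degrees, less where a joint would pass 70% of its speed; a pose out of reach is approached as far as the arm can. A call with a number of a shift or a turn outside -1 to 1 is refused whole. A call with a gripper value outside its range is refused whole. "claw" is the opening, from 0 (shut) to 1 (fully open), set as the call begins (left out, the last holds). The fingers move at their own pace and stop on an object; "squeeze" is the grip in N (left out, the last holds). Time passes only in rows, so rows that do not move let the fingers close. It gives the time, the measured TCP pose, the force, the opening and the grip force at its end, in the units of the state.
- readout.get_obs(): the state, without advancing time (a new reading comes with each control period).
- imaging.get_image(name): name is "side" or "top" or "wrist"; returns (picture, depth): 384x512x3 uint8, blue, green, red; 384x512 float32, m along the optical axis (not along the pixel's ray), 0 where there is no reading.
- imaging.camera_params(name): a dict with "intrinsics" (3x3 intrinsics, pixels), "k1" (the pictures are not rectified: a ray, as slopes to the right and down, at radius r is drawn at 1 + k1 r^2 times it, then the intrinsics apply), "R" (3x3) and "t" (3): a world point X has camera coordinates R X + t. Camera axes: x right, y down, z forward; pixel columns grow to the right and rows downward; lengths in m; the calibration is good to about 2 mm. A picture is of the moment at which its call begins: read the wrist's pose just before it. camera_params takes no time and is no camera call; for the wrist camera it gives the pose at the moment of the call.
- ctrl.sign_off(): hands the job in; it is judged then, once.
Trained networks look in the newest picture that a camera, given by its name, has taken for a name from the list of things; names that differ only in an ending like _2 or _b are one class to them, and where a whole thing is asked for, a point or a joint stands for the part that bears it (a point fixed in the world has none). Each returns a list of dicts, best first, with "conf" (0 to 1); they miss things now and then, are a little off and sometimes report something else, mostly with a low value. They report only what shows in the picture. A call takes as long as a camera call. They do not tell look-alikes from the thing itself.
- imaging.outline_of(camera, name): "mask" (384x512 bool, what is visible of it) and "xy" ([column, row] in pixels, amid what is visible of it).
The state is a dict: "time": time; "qpos": joint angles; "qd": joint speeds; "joint_efforts": joint torques, N m; "tool_pos": TCP position; "eef_rot": TCP orientation; "ft_force": force on the tool from outside, world axes, zero at the start; "wrist_torque": the same for the moment, N m; "width": opening from 0.0 (shut) to 1.0 (fully open); "grip_force": force on a finger pad.
Only numpy, scipy, OpenCV 4.12 (cv2) and the standard library are available. Lean on these libraries where they do the work, as an engineer would, in place of code of your own. Each camera call takes 0.05 s, during which the arm holds its last target. There are 200 camera calls.

## Working session

There is one attempt and no reset: what is moved stays moved. The work goes in short steps, Python scripts to look and compute and a tool call to move; the robot and the scene stay as the last step left them, time stands still between calls to the robot, and variables do not carry over. Pictures are saved under pics/ and viewed, at most 10 in all, crops included, and the job is handed in when it is done.

Besides the shell and the picture viewer there is one more tool, called after "Emit:" by a JSON object that holds its "op" and its "data", one argument or row to a line. drive_tool: Moves the arm, as the interface text tells. Its arguments: {"type":"object","properties":{"plan":{"type":"array","items":{"type":"object","properties":{"offset":{"type":"array","items":{"type":"number"}},"twist":{"type":"array","items":{"type":"number"}}}}},"claw":{"type":"number"},"squeeze":{"type":"number"}},"required":["plan"]}

```bash
mkdir -p pics
cat > h.py <<'E'
import numpy as np, cv2
from plant import readout, imaging, ctrl
def cam(n):
    p=imaging.camera_params(n); return np.array(p["intrinsics"]),p["k1"],np.array(p["R"]),np.array(p["t"])
def unproj(c,px,z):
    K,k1,R,t=c; px=np.atleast_2d(px).astype(float); z=np.atleast_1d(z)
    d=np.stack([(px[:,0]-K[0,2])/K[0,0],(px[:,1]-K[1,2])/K[1,1]],1); u=d.copy()
    for _ in range(20): u=d/(1+k1*(u**2).sum(1,keepdims=True))
    return (np.c_[u,np.ones(len(u))]*z[:,None]-t)@R
def proj(c,X):
    K,k1,R,t=c; x=np.atleast_2d(X)@R.T+t; u=x[:,:2]/x[:,2:]; u=u*(1+k1*(u**2).sum(1,keepdims=True))
    return u*[K[0,0],K[1,1]]+[K[0,2],K[1,2]]
def cloud(c,dep,mask):
    v,u=np.nonzero(mask&(dep>0)); return unproj(c,np.c_[u,v],dep[v,u])
E
python3 - <<'E'
from h import *
o=readout.get_obs(); print({k:np.round(v,3).tolist() for k,v in o.items()})
ims=[]
for n in ["side","top","wrist"]:
    c=cam(n); im,d=imaging.get_image(n); ims.append(im); print(n,np.round(-c[2].T@c[3],3),np.round(c[2][2],2))
    np.savez(f"{n}.npz",im=im,d=d)
    if n=="wrist": continue
    for k in ["canister","balance","poise_block","poise_knob","beam_tip","bail_grip","yoke_seat","lid_top","index"]:
        try: r=imaging.outline_of(n,k)
        except Exception as e: print(k,e); continue
        for q in r[:3]:
            P=cloud(c,d,q["mask"]); 
            print(n,k,round(q["conf"],2),np.round(q["xy"]),q["mask"].sum(), np.round(np.median(P,0),3) if len(P) else "", np.round(P.min(0),3) if len(P) else "",np.round(P.max(0),3) if len(P) else "")
cv2.imwrite("pics/a.png",cv2.resize(ims[0],(800,600)));cv2.imwrite("pics/b.png",cv2.resize(ims[1],(800,600)))
print(readout.get_obs()["time"])
E
```

```text
{'time': 0.0, 'qpos': [1.171, 0.412, -0.013, 1.597, 0.006, 1.134, -0.082], 'qd': [0.002, 0.0, -0.0, 0.0, 0.001, 0.002, -0.0], 'joint_efforts': [-0.0, -58.795, 0.642, -29.106, -0.054, 0.018, 0.0], 'tool_pos': [0.203, -0.59, 0.222], 'eef_rot': [[0.945, 0.326, -0.001], [0.326, -0.945, 0.002], [-0.0, -0.002, -1.0]], 'ft_force': [0.524, -0.24, 0.109], 'wrist_torque': [0.011, 0.009, -0.021], 'grip_force': 0.0, 'width': 1.001}
side [-0.089  0.763  1.067] [ 0.46 -0.57 -0.69]
side canister 0.6 [321. 162.] 938 [ 0.492 -0.315  0.101] [ 0.439 -0.499  0.007] [ 0.623 -0.284  0.188]
side balance 0.71 [228. 210.] 3148 [0.616 0.06  0.093] [ 0.521 -0.241  0.004] [0.81  0.31  0.278]
side balance 0.63 [180. 218.] 235 [0.742 0.162 0.013] [0.709 0.129 0.006] [0.781 0.193 0.021]
side poise_block 0.6 [219. 173.] 247 [0.605 0.09  0.228] [ 0.592 -0.135  0.004] [0.814 0.1   0.278]
side poise_knob 0.64 [215. 178.] 270 [0.606 0.09  0.227] [ 0.592 -0.131  0.008] [0.816 0.103 0.278]
side poise_knob 0.3 [227. 208.] 3589 [0.617 0.057 0.08 ] [ 0.521 -0.369 -0.004] [0.893 0.31  0.278]
side beam_tip 0.65 [218. 172.] 10
[... 1859 characters left out ...]
359 -0.013  0.005] [0.428 0.039 0.046]
top bail_grip 0.66 [360. 307.] 525 [ 0.231 -0.305  0.072] [ 0.2   -0.344 -0.006] [ 0.265 -0.266  0.138]
top bail_grip 0.58 [376. 217.] 1131 [ 0.497 -0.327  0.107] [ 0.445 -0.409  0.003] [ 0.599 -0.285  0.191]
top yoke_seat 0.85 [242. 150.] 1089 [0.616 0.069 0.224] [ 0.523 -0.143  0.002] [0.725 0.308 0.282]
top lid_top 0.76 [374. 213.] 1151 [ 0.495 -0.327  0.107] [ 0.441 -0.405  0.003] [ 0.599 -0.285  0.191]
top lid_top 0.66 [365. 309.] 499 [ 0.233 -0.305  0.072] [ 0.2   -0.342  0.007] [ 0.265 -0.266  0.138]
top index 0.91 [245. 166.] 2935 [0.613 0.053 0.027] [ 0.53  -0.14   0.002] [0.753 0.353 0.282]
wrist [ 0.27  -0.567  0.383] [-0.25 -0.08 -0.97]
1.05
```

View pics/a.png

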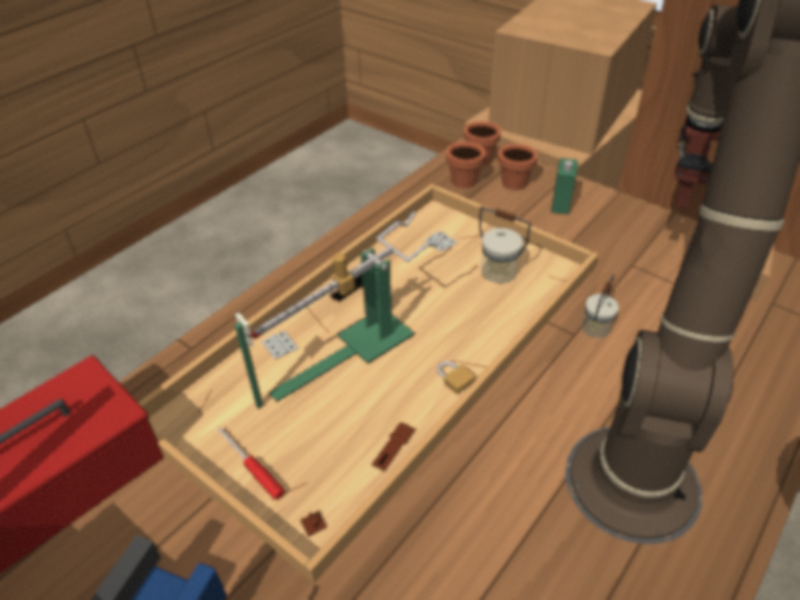

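View pics/b.png

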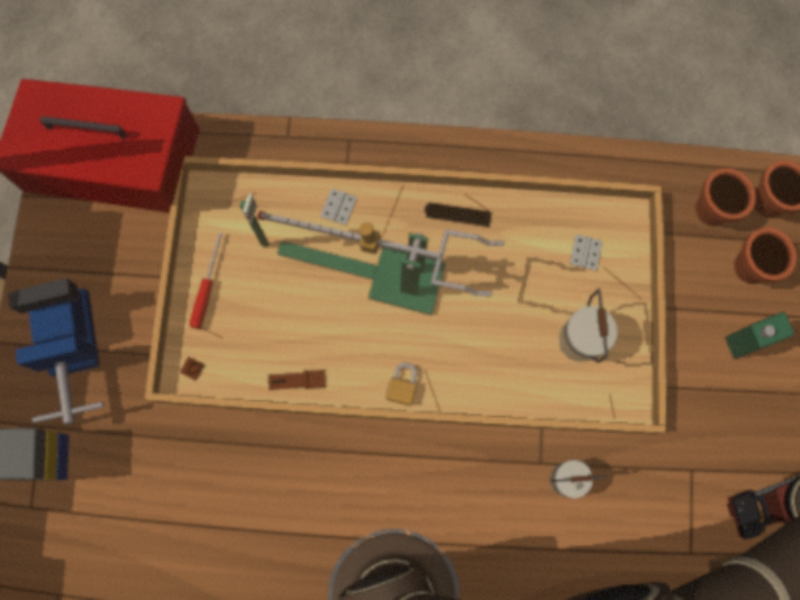

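The side view shows the larger canister in the drawer at about (502,245) and the small look-alike outside it at (600,312). The balance foot is at (375,335), the poise at (345,275) and the index post at (248,355). The top view agrees, with the canister bail at (600,330) and the prongs open toward −y. Next I'll fit the geometry from depth.

Run:
```python
from h import *
for n in ["top","side"]:
    f=np.load(n+".npz"); c=cam(n); d=f["d"]; im=f["im"]
    P=cloud(c,d,np.ones_like(d,bool)); v,u=np.nonzero(d>0); B=im[v,u].astype(int)
    # canister bar
    s=(abs(P[:,0]-.5)<.12)&(abs(P[:,1]+.33)<.12)&(P[:,2]>.14)&(P[:,2]<.23)
    Q=P[s]; print(n,"bail",len(Q),np.round(Q.min(0),3),np.round(Q.max(0),3))
    T=Q[Q[:,2]>.165]; m=T.mean(0); w=np.linalg.svd(T[:,:2]-m[:2])[2][0]; pr=(T[:,:2]-m[:2])@w
    print(" top bar",len(T),np.round(m,4),"dir",np.round(w,3),np.round([pr.min(),pr.max()],3), "mid",np.round(m[:2]+w*(pr.min()+pr.max())/2,4))
    L=P[(abs(P[:,0]-.5)<.12)&(abs(P[:,1]+.33)<.12)&(P[:,2]>.09)&(P[:,2]<.125)]
    print(" lid",len(L),np.round((L.min(0)+L.max(0))/2,4),np.round(L.max(0)-L.min(0),3),np.round(np.median(L[:,2]),4))
    # beam: between pivot and tip
    s=(P[:,0]>.5)&(P[:,0]<.72)&(P[:,1]>.1)&(P[:,1]<.30)&(P[:,2]>.18)&(P[:,2]<.24)
    Q=P[s]; w=np.polyfit(Q[:,1],Q[:,0],1); w2=np.polyfit(Q[:,1],Q[:,2],1); r=Q[:,0]-np.polyval(w,Q[:,1]); print(" beam x=",np.round(w,4),"z=",np.round(w2,4),len(Q),r.std())
    # red tip
    red=(B[:,2]>110)&(B[:,1]<70)&(B[:,0]<70)&(P[:,2]>.15)&(P[:,0]>.4)&(P[:,0]<.75)&(P[:,1]<.42); Q=P[red]; print(" red",len(Q),np.round(Q.mean(0),4) if len(Q) else "")
    # knob
    s=(abs(P[:,0]-.6)<.04)&(abs(P[:,1]-.085)<.04)&(P[:,2]>.25); Q=P[s]; print(" knob",len(Q),np.round((Q.min(0)+Q.max(0))/2,4),np.round(Q.min(0),3),np.round(Q.max(0),3))
    # yoke
    s=(P[:,0]>.5)&(P[:,0]<.75)&(P[:,1]<-.03)&(P[:,1]>-.2)&(P[:,2]>.19)&(P[:,2]<.28); Q=P[s]
    for sg,QQ in (("lo",Q[Q[:,0]<.615]),("hi",Q[Q[:,0]>.64])): 
        if len(QQ)>3: print(" yoke",sg,len(QQ),np.round(np.polyfit(QQ[:,1],QQ[:,0],1),4),np.round(QQ.min(0),3),np.round(QQ.max(0),3))
    # foot
    g=(B[:,1]>B[:,2]+15)&(B[:,1]>B[:,0]+5)&(P[:,2]<.03)&(P[:,2]>0)&(abs(P[:,0]-.6)<.15)&(abs(P[:,1])<.15)
    r=cv2.minAreaRect(P[g][:,:2].astype(np.float32)*1000); print(" foot",g.sum(),np.round(r[0],1),np.round(r[1],1),r[2],np.median(P[g][:,2]))
    m=np.zeros(d.shape,bool)
    x0=(P[:,0]>.25)&(P[:,0]<.8)&(abs(P[:,1])<.55)&(P[:,2]<.06)&(P[:,2]>.03)
    Q=P[x0]; print(" rim",len(Q), np.round(Q.min(0),3),np.round(Q.max(0),3))
```

```text
top bail 185 [ 0.441 -0.343  0.142] [ 0.564 -0.323  0.191]
 top bar 171 [ 0.5036 -0.333   0.181 ] dir [-0.993 -0.122] [-0.06   0.062] mid [ 0.5025 -0.3332]
 lid 726 [ 0.5033 -0.3319  0.1069] [0.12  0.095 0.032] 0.1071
 beam x= [0.2062 0.5945] z= [-0.0242  0.2169] 361 0.005511087931340652
 red 2 [0.6542 0.2824 0.2014]
 knob 89 [0.6121 0.0856 0.2663] [0.601 0.074 0.251] [0.624 0.097 0.282]
 yoke lo 184 [0.1147 0.5695] [ 0.521 -0.146  0.219] [ 0.615 -0.03   0.248]
 foot 1048 [607.7  52.6] [203.1 106. ] 79.24507141113281 0.022956586677225083
 rim 4330 [ 0.25  -0.496  0.03 ] [0.799 0.55  0.06 ]
side bail 121 [ 0.44  -0.343  0.141] [ 0.565 -0.321  0.188]
 top bar 105 [ 0.4992 -0.3315  0.1788] dir [-0.993 -0.115] [-0.064  0.06 ] mid [ 0.5011 -0.3313]
 lid 428 [ 0.5031 -0.3318  0.1073] [0.123 0.092 0.034] 0.106
 beam x= [0.1638 0.6002] z= [-0.0218  0.2134] 398 0.005056771666761315
 red 3 [0.6505 0.2792 0.2002]
 knob 81 [0.6134 0.0861 0.264 ] [0.6   0.074 0.25 ] [0.626 0.098 0.278]
 yoke lo 142 [0.17   0.5683] [ 0.52  -0.144  0.214] [ 0.615 -0.03   0.248]
 foot 796 [603.5  52. ] [198.9 108. ] 79.37635040283203 0.021714212588754132
 rim 4082 [ 0.25  -0.499  0.03 ] [0.799 0.55  0.06 ]
```

Emit:
{"op": "drive_tool", "data": {
  "plan": [
    {"offset": [0, 0, -0.04], "twist": [0, 0, 0.207]},
    {"offset": [0, 0, -0.04], "twist": [0, 0, 0.207]},
    {"offset": [0, 0, -0.04], "twist": [0, 0, 0.207]},
    {"offset": [0, 0, -0.04], "twist": [0, 0, 0.207]},
    {"offset": [0, 0, -0.04], "twist": [0, 0, 0.207]},
    {"offset": [0.017, -0.034, 0]},
    {"offset": [0.017, -0.034, 0]},
    {"offset": [0.017, -0.034, 0]},
    {"offset": [0.017, -0.034, 0]},
    {"offset": [0.017, -0.034, 0]},
    {"offset": [0.017, -0.034, 0]},
    {"offset": [0.017, -0.034, 0]},
    {"offset": [0.017, -0.034, 0]},
    {"offset": [0.017, -0.034, 0]},
    {"offset": [0.017, -0.034, 0]},
    {"offset": [0.017, -0.034, 0]},
    {"offset": [0.017, -0.034, 0]},
    {"offset": [0.017, -0.034, 0]},
    {"offset": [0.017, -0.034, 0]},
    {"offset": [0, 0, 0]}
  ],
  "claw": 1
}}

```text
invalid input
```

Emit:
{"op": "drive_tool", "data": {
  "plan": [
    {"offset": [0, 0, -0.04], "twist": [0, 0, 0.207]},
    {"offset": [0, 0, -0.04], "twist": [0, 0, 0.207]},
    {"offset": [0, 0, -0.04], "twist": [0, 0, 0.207]},
    {"offset": [0, 0, -0.04], "twist": [0, 0, 0.207]},
    {"offset": [0, 0, -0.04], "twist": [0, 0, 0.207]},
    {"offset": [0.017, -0.034, 0], "twist": [0, 0, 0]},
    {"offset": [0.017, -0.034, 0], "twist": [0, 0, 0]},
    {"offset": [0.017, -0.034, 0], "twist": [0, 0, 0]},
    {"offset": [0.017, -0.034, 0], "twist": [0, 0, 0]},
    {"offset": [0.017, -0.034, 0], "twist": [0, 0, 0]},
    {"offset": [0.017, -0.034, 0], "twist": [0, 0, 0]},
    {"offset": [0.017, -0.034, 0], "twist": [0, 0, 0]},
    {"offset": [0.017, -0.034, 0], "twist": [0, 0, 0]},
    {"offset": [0.017, -0.034, 0], "twist": [0, 0, 0]},
    {"offset": [0.017, -0.034, 0], "twist": [0, 0, 0]},
    {"offset": [0.017, -0.034, 0], "twist": [0, 0, 0]},
    {"offset": [0.017, -0.034, 0], "twist": [0, 0, 0]},
    {"offset": [0.017, -0.034, 0], "twist": [0, 0, 0]},
    {"offset": [0.017, -0.034, 0], "twist": [0, 0, 0]},
    {"offset": [0, 0, 0], "twist": [0, 0, 0]}
  ],
  "claw": 1
}}

```text
time: 2.72
tool_pos: [0.5288, -0.159, 0.4221]
eef_rot: [[0.985, -0.174, 0.001], [-0.174, -0.985, 0.004], [0.0, -0.004, -1.0]]
ft_force: [-0.1, 1.0, -0.6]
width: 1.003
grip_force: 0.0
```

Run:
```python
from h import *
c=cam("wrist"); im,d=imaging.get_image("wrist"); np.savez("w1.npz",im=im,d=d,K=c[0],k=c[1],R=c[2],t=c[3])
print(np.round(-c[2].T@c[3],3))
P=cloud(c,d,np.ones_like(d,bool))
g=(P[:,2]>.2)&(P[:,2]<.30)
Q=P[g]; print(len(Q),np.round(Q.min(0),3),np.round(Q.max(0),3))
cv2.imwrite("pics/c.png",cv2.resize(im,(768,576)))
# overlay grid of world points at z=.22
```

```text
[ 0.598 -0.171  0.583]
5357 [ 0.521 -0.147  0.2  ] [0.636 0.098 0.275]
```

View pics/c.png

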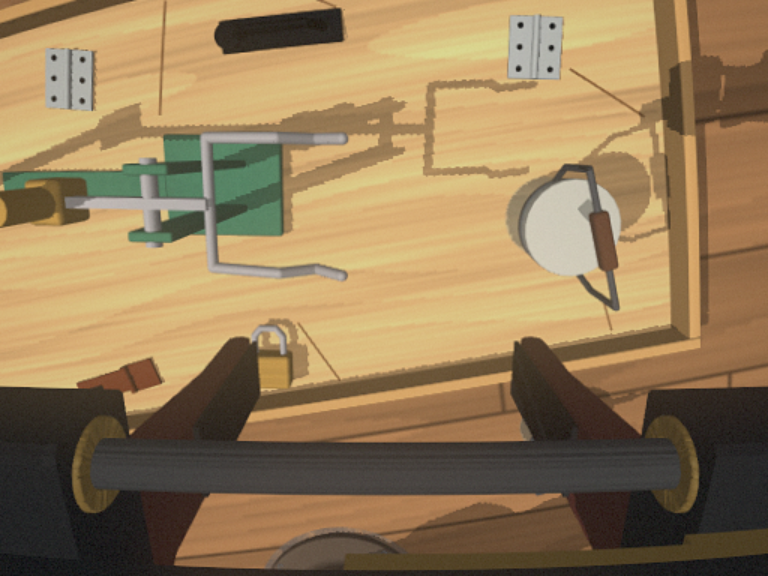

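The wrist view shows the yoke tips at (343,139) and (343,275), the cross bar at about x=208 and the pivot axle at (150,200). The bail bar runs from (585,168) to (615,305). I'll convert these to world positions with depth.

Run:
```python
from h import *
f=np.load("w1.npz"); c=(f["K"],float(f["k"]),f["R"],f["t"]); d=f["d"]
v,u=np.nonzero(d>0); P=cloud(c,d,np.ones_like(d,bool))
def box(u0,u1,v0,v1,z0,z1):
    s=(u>=u0/1.5)&(u<=u1/1.5)&(v>=v0/1.5)&(v<=v1/1.5)&(P[:,2]>z0)&(P[:,2]<z1); return P[s]
def rep(n,Q): print(n,len(Q),"mean",np.round(Q.mean(0),4),"min",np.round(Q.min(0),4),"max",np.round(Q.max(0),4))
rep("tipA",box(330,352,130,148,.2,.3)); rep("tipB",box(330,352,264,284,.2,.3))
rep("notchA",box(270,300,130,150,.2,.3)); rep("notchB",box(270,300,262,285,.2,.3))
for nm,b in (("A",(200,352,128,150)),("B",(200,352,258,284))):
    Q=box(*b,.2,.3); h,e=np.histogram(Q[:,1],12)
    for i in range(12):
        q=Q[(Q[:,1]>=e[i])&(Q[:,1]<=e[i+1])]
        if len(q): print("  ",nm,np.round(q[:,1].mean(),3),"x",np.round((q[:,0].min()+q[:,0].max())/2,4),"ztop",np.round(np.percentile(q[:,2],90),4))
rep("cross",box(203,215,155,255,.2,.3)); rep("axle",box(143,158,175,235,.2,.3)); Q=box(75,200,195,212,.2,.3); rep("beam",Q)
print("beamfit x",np.polyfit(Q[:,1],Q[:,0],1),"z",np.polyfit(Q[:,1],Q[:,2],1))
r=box(60,75,190,220,.2,.3)
B=box(550,630,160,315,.165,.23); m=B.mean(0); w=np.linalg.svd(B[:,:2]-m[:2])[2][0]; w*=np.sign(w[0]); p=(B[:,:2]-m[:2])@w
rep("bar",B); print(w,np.degrees(np.arctan2(w[1],w[0])),p.min(),p.max(),"mid",m[:2]+w*(p.min()+p.max())/2)
G=box(590,620,212,268,.165,.23); rep("grip",G)
```

```text
tipA 89 mean [ 0.6146 -0.1413  0.2404] min [ 0.6106 -0.1472  0.2345] max [ 0.6188 -0.1351  0.2443]
tipB 83 mean [ 0.5256 -0.123   0.2397] min [ 0.5209 -0.1288  0.2296] max [ 0.5298 -0.1172  0.2437]
notchA 168 mean [ 0.6212 -0.1065  0.2351] min [ 0.6166 -0.1158  0.2264] max [ 0.6262 -0.0961  0.2411]
notchB 145 mean [ 0.5323 -0.0862  0.2354] min [ 0.5266 -0.0964  0.2271] max [ 0.5371 -0.0751  0.2407]
   A -0.143 x 0.6145 ztop 0.2431
   A -0.135 x 0.6156 ztop 0.2388
   A -0.126 x 0.6175 ztop 0.2303
   A -0.117 x 0.6194 ztop 0.2307
   A -0.109 x 0.6208 ztop 0.2363
   A -0.101 x 0.6224 ztop 0.2398
   A -0.092 x 0.6239 ztop 0.2385
   A -0.084 x 0.6262 ztop 0.2359
   A -0.075 x 0.6279 ztop 0.234
   A -0.067 x 0.6296 ztop 0.2316
   A -0.058 x 0.6312 ztop 0.2297
   A -0.05 x 0.6297 ztop 0.2274
   B -0.124 x 0.5251 ztop 0.2431
   B -0.116 x 0.5265 ztop 0.2374
   B -0.108 x 0.5278 ztop 0.2296
   B -0.099 x 0.5292 ztop 0.2297
   B -0.091 x 0.5309 ztop 0.2361
   B -0.083 x 0.5327 ztop 0.24
   B -0.074 x 0.534 ztop 0.2383
   B -0.066 x 0.5361 ztop 0.2364
   B -0.057 x 0.5372 ztop 0.2342
   B -0.049 x 0.5392 ztop 0.2319
   B -0.04 x 0.5414 ztop 0.2298
   B -0.033 x 0.5442 ztop 0.2277
cross 464 mean [ 0.5856 -0.0411  0.2256] min [ 0.5513 -0.0506  0.2207] max [ 0.6202 -0.0293  0.2302]
axle 386 mean [0.5945 0.0014 0.2241] min [ 0.5738 -0.0067  0.2163] max [0.6157 0.0123 0.2283]
beam 770 mean [0.5987 0.0114 0.224 ] min [ 0.5859 -0.0374  0.2003] max [0.6134 0.0691 0.2309]
beamfit x [0.19048955 0.59648205] z [-0.10831245  0.2252334 ]
bar 844 mean [ 0.5039 -0.3318  0.1787] min [ 0.4406 -0.3428  0.1651] max [ 0.5641 -0.3228  0.1842]
[0.99307728 0.11746282] 6.745696955752714 -0.06362418800481519 0.06069225412271569 mid [ 0.50239586 -0.3319359 ]
grip 492 mean [ 0.5025 -0.3318  0.1803] min [ 0.4785 -0.3422  0.1697] max [ 0.5259 -0.3242  0.1842]
```

Emit:
{"op": "drive_tool", "data": {
  "plan": [
    {"offset": [0, 0, 0], "twist": [0, 0, -0.195]},
    {"offset": [0, 0, 0], "twist": [0, 0, -0.195]},
    {"offset": [0, 0, 0], "twist": [0, 0, -0.195]},
    {"offset": [-0.0078, 0.0281, 0.025], "twist": [0, 0, 0]},
    {"offset": [-0.0078, 0.0281, 0.025], "twist": [0, 0, 0]},
    {"offset": [-0.0078, 0.0281, 0.025], "twist": [0, 0, 0]},
    {"offset": [-0.0078, 0.0281, 0.025], "twist": [0, 0, 0]},
    {"offset": [-0.0078, 0.0281, 0.025], "twist": [0, 0, 0]},
    {"offset": [-0.0078, 0.0281, 0.025], "twist": [0, 0, 0]},
    {"offset": [0, 0, 0], "twist": [0, 0, 0]},
    {"offset": [0, 0, 0], "twist": [0, 0, 0]}
  ]
}}

```text
time: 3.68
tool_pos: [0.4942, -0.3423, 0.2709]
eef_rot: [[0.995, 0.101, -0.004], [0.101, -0.995, 0.001], [-0.003, -0.001, -1.0]]
ft_force: [0.9, 0.9, 1.3]
width: 0.998
grip_force: 0.0
```

Emit:
{"op": "drive_tool", "data": {
  "plan": [
    {"offset": [0.009, -0.009, 0.01], "twist": [0, 0, -0.033]},
    {"offset": [0, 0, 0.025], "twist": [0, 0, 0]},
    {"offset": [0, 0, 0.025], "twist": [0, 0, 0]},
    {"offset": [0, 0, 0.025], "twist": [0, 0, 0]},
    {"offset": [0, 0, 0.018], "twist": [0, 0, 0]},
    {"offset": [0, 0, 0.011], "twist": [0, 0, 0]},
    {"offset": [0, 0, 0], "twist": [0, 0, 0]},
    {"offset": [0, 0, 0], "twist": [0, 0, 0]}
  ]
}}

```text
time: 4.35
tool_pos: [0.5058, -0.3287, 0.1593]
eef_rot: [[0.992, 0.125, 0.001], [0.125, -0.992, 0.0], [0.001, 0.0, -1.0]]
ft_force: [-1.3, 0.5, 0.2]
width: 0.999
grip_force: 0.0
```

Run:
```python
from h import *
o=readout.get_obs(); print(o["tool_pos"],o["ft_force"])
im,d=imaging.get_image("wrist"); cv2.imwrite("pics/d.png",im)
```

```text
[ 0.50577657 -0.32873555  0.15934562] [-1.28616067  0.45536077  0.22719965]
```

View pics/d.png

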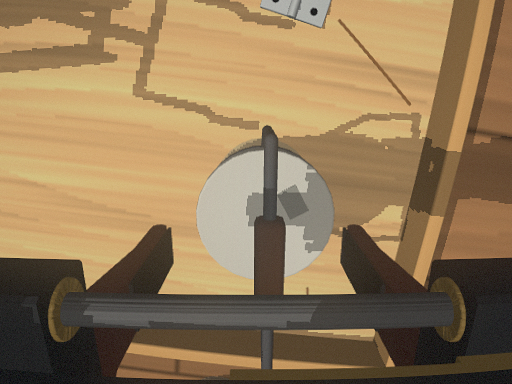

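The view shows the wooden grip at column 270, between the fingers at about columns 168 and 345. It sits about 3 mm off centre, so I'll correct that and then close.

Emit:
{"op": "drive_tool", "data": {
  "plan": [
    {"offset": [-0.003, 0.003, 0.002], "twist": [0, 0, 0]},
    {"offset": [0, 0, 0], "twist": [0, 0, 0]}
  ]
}}

```text
time: 4.57
tool_pos: [0.5023, -0.3341, 0.1578]
eef_rot: [[0.992, 0.122, 0.001], [0.122, -0.992, -0.001], [0.001, 0.002, -1.0]]
ft_force: [0.4, 0.4, 0.8]
width: 0.998
grip_force: 0.0
```

Emit:
{"op": "drive_tool", "data": {
  "plan": [
    {"offset": [0, 0, 0], "twist": [0, 0, 0]},
    {"offset": [0, 0, 0], "twist": [0, 0, 0]},
    {"offset": [0, 0, 0], "twist": [0, 0, 0]},
    {"offset": [0, 0, 0], "twist": [0, 0, 0]},
    {"offset": [0, 0, 0], "twist": [0, 0, 0]},
    {"offset": [0, 0, 0], "twist": [0, 0, 0]},
    {"offset": [0, 0, 0], "twist": [0, 0, 0]},
    {"offset": [0, 0, 0], "twist": [0, 0, 0]},
    {"offset": [0, 0, 0], "twist": [0, 0, 0]},
    {"offset": [0, 0, 0], "twist": [0, 0, 0]}
  ],
  "claw": 0,
  "squeeze": 25
}}

```text
time: 5.4
tool_pos: [0.5022, -0.3331, 0.1566]
eef_rot: [[0.992, 0.123, -0.0], [0.123, -0.992, -0.0], [-0.0, 0.0, -1.0]]
ft_force: [-0.4, 0.4, -0.0]
width: 0.28
grip_force: 0.0
```

Still closing, so I'll give it a few more rows.

Emit:
{"op": "drive_tool", "data": {
  "plan": [
    {"offset": [0, 0, 0], "twist": [0, 0, 0]},
    {"offset": [0, 0, 0], "twist": [0, 0, 0]},
    {"offset": [0, 0, 0], "twist": [0, 0, 0]},
    {"offset": [0, 0, 0], "twist": [0, 0, 0]}
  ]
}}

```text
time: 5.73
tool_pos: [0.5022, -0.3333, 0.1566]
eef_rot: [[0.992, 0.123, 0.0], [0.123, -0.992, -0.0], [0.0, 0.0, -1.0]]
ft_force: [0.1, -0.6, -1.5]
width: 0.161
grip_force: 25.0
```

Emit:
{"op": "drive_tool", "data": {
  "plan": [
    {"offset": [0, 0, -0.005], "twist": [0, 0, 0]},
    {"offset": [0, 0, -0.012], "twist": [0, 0, 0]},
    {"offset": [0, 0, -0.018], "twist": [0, 0, 0]},
    {"offset": [0, 0, -0.018], "twist": [0, 0, 0]},
    {"offset": [0, 0, -0.018], "twist": [0, 0, 0]},
    {"offset": [0, 0, -0.018], "twist": [0, 0, 0]},
    {"offset": [0, 0, -0.015], "twist": [0, 0, 0.1]},
    {"offset": [0, 0, -0.01], "twist": [0, 0, 0.134]},
    {"offset": [0, 0, -0.005], "twist": [0, 0, 0.134]},
    {"offset": [0, 0, 0], "twist": [0, 0, 0.134]},
    {"offset": [0, 0, 0], "twist": [0, 0, 0.136]},
    {"offset": [0, 0, 0], "twist": [0, 0, 0]},
    {"offset": [0, 0, 0], "twist": [0, 0, 0]},
    {"offset": [0, 0, 0], "twist": [0, 0, 0]}
  ]
}}

```text
time: 6.9
tool_pos: [0.502, -0.3328, 0.2757]
eef_rot: [[0.981, -0.192, -0.0], [-0.192, -0.981, 0.0], [-0.001, -0.0, -1.0]]
ft_force: [-0.3, -0.6, -6.0]
width: 0.156
grip_force: 25.0
```

Run:
```python
from h import *
F=[]
for i in range(6):
    o=readout.get_obs(); F.append(o["ft_force"]); im,d=imaging.get_image("side")
print(np.round(F,2)[:,2],o["tool_pos"],o["eef_rot"].tolist() if 0 else "",o["wrist_torque"])
c=cam("side"); P=cloud(c,d,np.ones_like(d,bool)); x,y,z=o["tool_pos"]
s=(abs(P[:,0]-x)<.1)&(abs(P[:,1]-y)<.1)&(P[:,2]>z-.12)&(P[:,2]<z-.02); 
Q=P[s]; h=np.histogram(Q[:,2],20); print(h[0],np.round(h[1],3))
cv2.imwrite("pics/e.png",im)
```

```text
[-5.95 -5.75 -5.75 -5.33 -5.88 -5.57] [ 0.50210364 -0.33309268  0.27556997]  [0.04163369 0.02702931 0.00878242]
[ 29  24  33  25  37  26  34  24  32  31  34  21  36 177 188   5   6   3
   5   7] [0.156 0.161 0.166 0.171 0.176 0.181 0.186 0.191 0.196 0.201 0.206 0.211
 0.216 0.221 0.226 0.231 0.236 0.241 0.246 0.251 0.256]
```

View pics/e.png

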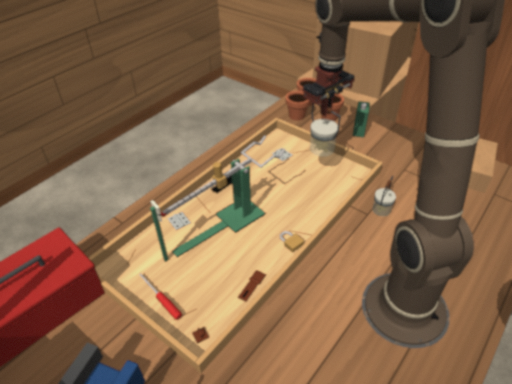

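The side view shows the canister lifted and hanging upright at about (323,130). It weighs about 5.7 N. Now I'll bring it over the yoke.

Emit:
{"op": "drive_tool", "data": {
  "plan": [
    {"offset": [0.004, -0.01, 0.003], "twist": [0, 0, 0]},
    {"offset": [0.007, -0.018, 0.006], "twist": [0, 0, 0]},
    {"offset": [0.007, -0.022, 0.006], "twist": [0, 0, 0]},
    {"offset": [0.006, -0.022, 0.004], "twist": [0, 0, 0]},
    {"offset": [0.004, -0.022, 0.002], "twist": [0, 0, 0]},
    {"offset": [0, -0.022, 0], "twist": [0, 0, 0]},
    {"offset": [0, -0.022, 0], "twist": [0, 0, 0]},
    {"offset": [0, -0.022, 0], "twist": [0, 0, 0]},
    {"offset": [0, -0.022, 0], "twist": [0, 0, 0]},
    {"offset": [0, -0.02, 0], "twist": [0, 0, 0]},
    {"offset": [0, -0.014, 0], "twist": [0, 0, 0]},
    {"offset": [0, -0.008, 0], "twist": [0, 0, 0]},
    {"offset": [0, -0.006, 0], "twist": [0, 0, 0]},
    {"offset": [0, 0, 0], "twist": [0, 0, 0]},
    {"offset": [0, 0, 0], "twist": [0, 0, 0]}
  ]
}}

```text
time: 8.45
tool_pos: [0.5743, -0.1136, 0.2546]
eef_rot: [[0.981, -0.195, -0.0], [-0.195, -0.981, -0.001], [-0.0, 0.001, -1.0]]
ft_force: [0.1, 0.0, -5.1]
width: 0.156
grip_force: 25.0
```

Run:
```python
from h import *
o=readout.get_obs(); c=cam("wrist"); im,d=imaging.get_image("wrist"); print(o["tool_pos"])
cv2.imwrite("pics/f.png",cv2.resize(im,(768,576)))
print("exp bar ends px*1.5", 1.5*proj(c,[[.5735+s*.06*.981,-.1125-s*.06*.192,.275] for s in (-1,1)]), "seat notches",1.5*proj(c,[[.6185,-.1215,.226],[.5285,-.1035,.226]]))
P=cloud(c,d,np.ones_like(d,bool)); b=np.array([.981,-.192]);x,y,_=o["tool_pos"]
L=(P[:,:2]-[x,y])@np.c_[b,[.192,.981]]
for nm,lo,hi in(("bar",.262,.29),("prong",.215,.252)):
    s=(L[:,0]>.03)&(L[:,0]<.08)&(abs(L[:,1])<.06)&(P[:,2]>lo)&(P[:,2]<hi); q=L[s]; print(nm,s.sum(),np.round([q.min(0),q.max(0),q.mean(0)],4).tolist(), np.round(P[s][:,2].max(),4))
np.savez("w2.npz",im=im,d=d,K=c[0],k=c[1],R=c[2],t=c[3])
```

```text
[ 0.57429704 -0.11355005  0.25455732]
exp bar ends px*1.5 [[385.61475266 554.73500167]
 [384.45184485 197.10715323]] seat notches [[385.16988355 224.44508575]
 [384.90837174 441.99073449]]
bar 1053 [[0.03, -0.002], [0.0619, 0.0037], [0.0463, 0.0008]] 0.2773
prong 2131 [[0.0405, -0.0254], [0.062, 0.06], [0.0454, 0.0175]] 0.2509
```

View pics/f.png

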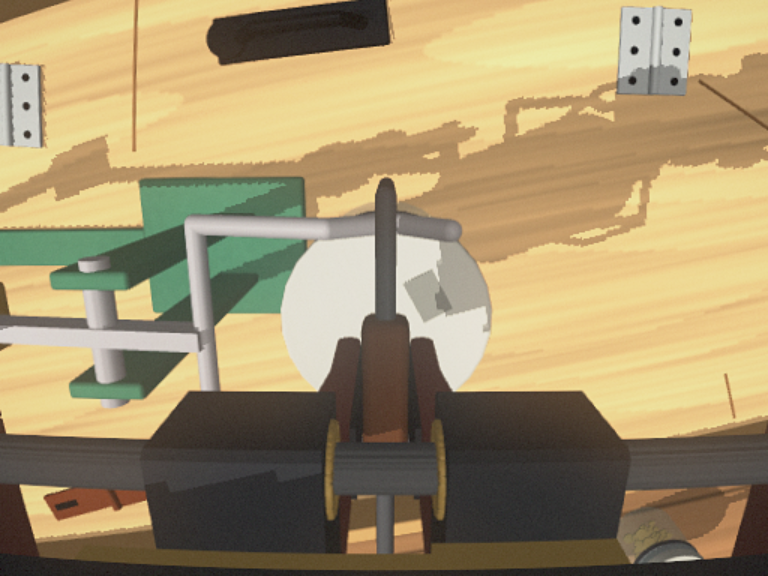

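The prongs pass through the bail and the bar sits over both notches. At column 385 it covers prong crossing row 222, and the measured x error is about 1 mm. Lowering now.

Emit:
{"op": "drive_tool", "data": {
  "plan": [
    {"offset": [0, 0, 0.008], "twist": [0, 0, 0]},
    {"offset": [0, 0, 0.01], "twist": [0, 0, 0]},
    {"offset": [0, 0, 0.008], "twist": [0, 0, 0]},
    {"offset": [0, 0, 0.006], "twist": [0, 0, 0]},
    {"offset": [0, 0, 0.004], "twist": [0, 0, 0]},
    {"offset": [0, 0, 0.003], "twist": [0, 0, 0]},
    {"offset": [0, 0, 0.003], "twist": [0, 0, 0]},
    {"offset": [0, 0, 0.003], "twist": [0, 0, 0]},
    {"offset": [0, 0, 0.003], "twist": [0, 0, 0]},
    {"offset": [0, 0, 0.003], "twist": [0, 0, 0]},
    {"offset": [0, 0, 0.003], "twist": [0, 0, 0]},
    {"offset": [0, 0, 0], "twist": [0, 0, 0]}
  ]
}}

```text
time: 9.5
tool_pos: [0.5745, -0.1133, 0.2003]
eef_rot: [[0.981, -0.195, 0.0], [-0.195, -0.981, -0.0], [0.0, 0.0, -1.0]]
ft_force: [-0.8, -1.0, -2.6]
width: 0.154
grip_force: 25.0
```

Emit:
{"op": "drive_tool", "data": {
  "plan": [
    {"offset": [0, 0, 0.002], "twist": [0, 0, 0]},
    {"offset": [0, 0, 0.002], "twist": [0, 0, 0]},
    {"offset": [0, 0, 0.002], "twist": [0, 0, 0]},
    {"offset": [0, 0, 0], "twist": [0, 0, 0]}
  ]
}}

```text
time: 9.83
tool_pos: [0.5745, -0.113, 0.1943]
eef_rot: [[0.981, -0.194, 0.0], [-0.194, -0.981, -0.0], [0.0, 0.0, -1.0]]
ft_force: [0.6, -0.5, -3.0]
width: 0.156
grip_force: 25.0
```

Emit:
{"op": "drive_tool", "data": {
  "plan": [
    {"offset": [0, 0, 0.0015], "twist": [0, 0, 0]},
    {"offset": [0, 0, 0.0015], "twist": [0, 0, 0]},
    {"offset": [0, 0, 0], "twist": [0, 0, 0]}
  ]
}}

```text
time: 10.08
tool_pos: [0.5746, -0.1133, 0.1918]
eef_rot: [[0.981, -0.195, 0.001], [-0.195, -0.981, -0.001], [0.001, 0.0, -1.0]]
ft_force: [0.0, -2.3, -1.2]
width: 0.157
grip_force: 25.0
```

Emit:
{"op": "drive_tool", "data": {
  "plan": [
    {"offset": [0, 0, 0.001], "twist": [0, 0, 0]},
    {"offset": [0, 0, 0.001], "twist": [0, 0, 0]},
    {"offset": [0, 0, 0], "twist": [0, 0, 0]}
  ]
}}

```text
time: 10.33
tool_pos: [0.5749, -0.1139, 0.1909]
eef_rot: [[0.981, -0.195, 0.002], [-0.195, -0.981, -0.001], [0.002, 0.001, -1.0]]
ft_force: [-2.4, -3.6, 6.5]
width: 0.157
grip_force: 25.0
```

The beam is on its stop with the bar seated. I'll ease off slightly and open.

Emit:
{"op": "drive_tool", "data": {
  "plan": [
    {"offset": [0, 0, -0.001], "twist": [0, 0, 0]},
    {"offset": [0, 0, 0], "twist": [0, 0, 0]}
  ],
  "squeeze": 5
}}

```text
time: 10.5
tool_pos: [0.5747, -0.1145, 0.191]
eef_rot: [[0.981, -0.196, 0.001], [-0.196, -0.981, -0.002], [0.002, 0.001, -1.0]]
ft_force: [1.3, -5.0, -2.7]
width: 0.158
grip_force: 5.0
```

Emit:
{"op": "drive_tool", "data": {
  "plan": [
    {"offset": [0, 0, 0], "twist": [0, 0, 0]},
    {"offset": [0, 0, 0], "twist": [0, 0, 0]},
    {"offset": [0, 0, 0], "twist": [0, 0, 0]},
    {"offset": [0, 0, 0], "twist": [0, 0, 0]},
    {"offset": [0, 0, 0], "twist": [0, 0, 0]},
    {"offset": [0, 0, 0], "twist": [0, 0, 0]},
    {"offset": [0, 0, 0], "twist": [0, 0, 0]}
  ],
  "claw": 0.7
}}

```text
time: 11.08
tool_pos: [0.5744, -0.1128, 0.1907]
eef_rot: [[0.981, -0.194, 0.0], [-0.194, -0.981, 0.0], [0.0, -0.0, -1.0]]
ft_force: [-0.3, 0.1, 0.1]
width: 0.654
grip_force: 0.0
```

Run:
```python
from h import *
o=readout.get_obs(); c=cam("wrist"); im,d=imaging.get_image("wrist"); print(o["tool_pos"],o["ft_force"],o["width"])
cv2.imwrite("pics/g.png",im)
P=cloud(c,d,np.ones_like(d,bool)); b=np.array([.981,-.192]);x,y,_=o["tool_pos"]
L=(P[:,:2]-[x,y])@np.c_[b,[.192,.981]]
s=(L[:,0]>.024)&(L[:,0]<.075)&(abs(L[:,1])<.07)&(P[:,2]>.185)&(P[:,2]<.25)
for a in np.arange(-.03,.07,.008):
    q=s&(abs(L[:,1]-a)<.004)&(L[:,0]>.04)&(L[:,0]<.051)
    if q.any(): print(round(a,3),np.round(np.percentile(P[q][:,2],90),4))
```

```text
[ 0.57441223 -0.11275834  0.19065441] [-0.28363473  0.09924007  0.09819787] 0.6542094551811987
-0.03 0.2198
-0.022 0.2202
-0.014 0.2159
-0.006 0.2115
0.002 0.2119
0.01 0.2184
0.018 0.224
0.026 0.2238
0.034 0.2231
0.042 0.2224
0.05 0.2217
0.058 0.2211
0.066 0.2203
```

View pics/g.png

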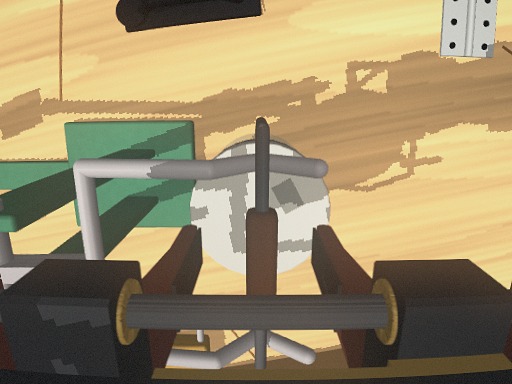

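Both prongs carry the bar in their notches, with crossings at (262,160) and (262,345), and the beam is on the yoke-down stop. I'll go up and over to the poise knob.

Emit:
{"op": "drive_tool", "data": {
  "plan": [
    {"offset": [0, 0, -0.01], "twist": [0, 0, 0]},
    {"offset": [0, 0, -0.025], "twist": [0, 0, 0]},
    {"offset": [0, 0, -0.035], "twist": [0, 0, 0]},
    {"offset": [0, 0, -0.035], "twist": [0, 0, 0]},
    {"offset": [0, 0, -0.03], "twist": [0, 0, 0]},
    {"offset": [0, -0.033, 0], "twist": [0, 0, 0]},
    {"offset": [0, -0.033, 0], "twist": [0, 0, 0]},
    {"offset": [0, -0.033, 0], "twist": [0, 0, 0]},
    {"offset": [0, -0.033, 0], "twist": [0, 0, 0]},
    {"offset": [0, -0.033, 0], "twist": [0, 0, 0]},
    {"offset": [0, -0.031, 0], "twist": [0, 0, 0]},
    {"offset": [0, 0, 0], "twist": [0, 0, 0]}
  ]
}}

```text
time: 12.13
tool_pos: [0.6121, 0.0876, 0.3262]
eef_rot: [[0.983, -0.186, 0.0], [-0.186, -0.983, 0.004], [-0.001, -0.004, -1.0]]
ft_force: [-0.9, 0.5, 0.5]
width: 0.702
grip_force: 0.0
```

```bash
cat >> h.py <<'E'
PV=np.array([.5965,.005]); AX=np.array([[.981,-.192],[.192,.981]]).T  # cols: balance x,y
def look(save=None):
    o=readout.get_obs(); c=cam("wrist"); im,d=imaging.get_image("wrist")
    if save: cv2.imwrite(save,im); np.savez("wl.npz",im=im,d=d,K=c[0],k=c[1],R=c[2],t=c[3])
    P=cloud(c,d,np.ones_like(d,bool)); L=np.c_[(P[:,:2]-PV)@AX,P[:,2]]
    tl=(o["tool_pos"][:2]-PV)@AX
    print("t",round(o["time"],2),"tool bal",np.round(tl,4),"z",np.round(o["tool_pos"][2],4),"F",np.round(o["ft_force"],1),"w",round(o["width"],3))
    return o,c,im,d,L,tl
E
python3 - <<'E'
from h import *
o,c,im,d,L,tl=look("pics/i.png")
s=(abs(L[:,0])<.02)&(L[:,1]>.05)&(L[:,1]<.26)&(L[:,2]>.258)&(L[:,2]<.30); q=L[s]; print("knob",s.sum(),np.round([q.min(0),q.max(0)],4).tolist())
t=q[q[:,2]>np.percentile(q[:,2],95)-.003]; print("top", np.round((t.min(0)+t.max(0))/2,4),np.round(t.max(0)-t.min(0),4))
s=(abs(L[:,0])<.006)&(L[:,1]>.02)&(L[:,1]<.29)&(L[:,2]>.21)&(L[:,2]<.258); q=L[s]
for a in np.arange(.02,.3,.02):
    k=abs(q[:,1]-a)<.005
    if k.any(): print(round(a,2),k.sum(),np.round(np.median(q[k],0),4))
E
```

```text
t 12.13 tool bal [-0.0005  0.084 ] z 0.3262 F [-0.9  0.5  0.5] w 0.702
knob 1359 [[-0.0104, 0.0627, 0.2581], [0.0136, 0.0878, 0.2872]]
top [0.0013 0.0741 0.2851] [0.0233 0.0228 0.0043]
0.02 80 [0.0027 0.0225 0.2272]
0.04 178 [0.0022 0.04   0.2286]
0.06 147 [0.0028 0.0592 0.2301]
0.1 181 [0.0032 0.0998 0.2334]
0.12 191 [0.0033 0.1203 0.2352]
0.14 190 [0.0033 0.1401 0.2366]
0.16 180 [0.0031 0.1602 0.2383]
0.18 175 [0.0031 0.1801 0.2399]
0.2 171 [0.0033 0.2    0.2416]
0.22 177 [0.0035 0.2202 0.2431]
0.24 173 [0.0036 0.24   0.2449]
0.26 160 [0.0036 0.2599 0.2466]
0.28 123 [0.0007 0.2801 0.2459]
```

View pics/i.png

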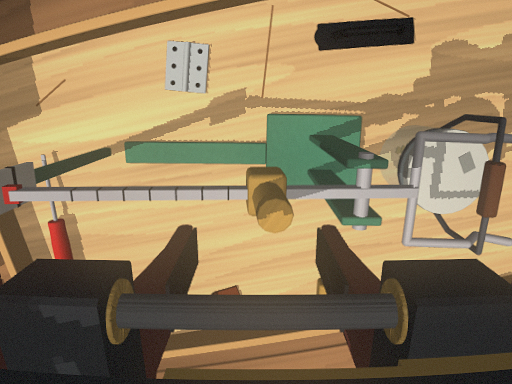

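The depth fit gives a beam slope of +0.081, which is the stop. The knob is at 0.0745 m from the pivot, so travel is about 5 mm, and I expect to need about 79 mm. I'll descend with the knob between the open fingers and close the gap gently.

Emit:
{"op": "drive_tool", "data": {
  "plan": [
    {"offset": [0.001, 0.001, 0.016], "twist": [0, 0, 0]},
    {"offset": [0, 0, 0.02], "twist": [0, 0, 0]},
    {"offset": [0, 0, 0.018], "twist": [0, 0, 0]},
    {"offset": [0, 0, 0.012], "twist": [0, 0, 0]},
    {"offset": [0, 0, 0], "twist": [0, 0, 0]},
    {"offset": [0, -0.003, 0], "twist": [0, 0, 0]},
    {"offset": [0, -0.003, 0], "twist": [0, 0, 0]},
    {"offset": [0, 0, 0], "twist": [0, 0, 0]}
  ]
}}

```text
time: 12.85
tool_pos: [0.6151, 0.085, 0.2611]
eef_rot: [[0.981, -0.194, 0.002], [-0.194, -0.981, 0.001], [0.002, -0.001, -1.0]]
ft_force: [-0.0, -0.5, 0.4]
width: 0.7
grip_force: 0.0
```

```bash
cat >> h.py <<'E'
def tilt():
    o,c,im,d,L,tl=look()
    s=(abs(L[:,0]-.003)<.006)&(L[:,1]>.02)&(L[:,1]<.275)&(L[:,2]>.19)&(L[:,2]<.256); q=L[s]
    k=np.ones(len(q),bool)
    for _ in range(6):
        p=np.polyfit(q[k,1],q[k,2],1); k=abs(q[:,2]-np.polyval(p,q[:,1]))<.003
    print("tilt",round(p[0],4),"z0",round(p[1],4),k.sum(),"yrange",np.round(np.percentile(q[k,1],[1,99]),3))
    s=(abs(L[:,0])<.025)&(L[:,1]>.05)&(L[:,1]<.28)&(L[:,2]>p[1]+p[0]*L[:,1]+.043)&(L[:,2]<p[1]+p[0]*L[:,1]+.06); q=L[s]
    if s.sum()>20: print("knob top y",np.round(np.percentile(q[:,1],[1,99]),4),np.round(q[:,1].mean(),4),s.sum())
E
python3 -c "
from h import *
tilt()"
```

```text
t 12.85 tool bal [0.0029 0.0821] z 0.2611 F [-0.  -0.5  0.4] w 0.7
tilt 0.0815 z0 0.2256 4099 yrange [0.022 0.234]
knob top y [0.0506 0.1217] 0.0802 3376
```

Emit:
{"op": "drive_tool", "data": {
  "plan": [
    {"offset": [0, -0.003, 0], "twist": [0, 0, 0]},
    {"offset": [0, -0.003, 0], "twist": [0, 0, 0]},
    {"offset": [0, -0.002, 0], "twist": [0, 0, 0]},
    {"offset": [0, -0.002, 0], "twist": [0, 0, 0]},
    {"offset": [0, -0.002, 0], "twist": [0, 0, 0]},
    {"offset": [0, -0.002, 0], "twist": [0, 0, 0]},
    {"offset": [0, -0.003, 0], "twist": [0, 0, 0]},
    {"offset": [0, -0.003, 0], "twist": [0, 0, 0]},
    {"offset": [0, -0.003, 0], "twist": [0, 0, 0]},
    {"offset": [0, -0.003, 0], "twist": [0, 0, 0]},
    {"offset": [0, -0.003, 0], "twist": [0, 0, 0]}
  ]
}}

```text
time: 13.82
tool_pos: [0.6201, 0.1126, 0.2595]
eef_rot: [[0.981, -0.195, -0.0], [-0.195, -0.981, -0.0], [-0.0, 0.0, -1.0]]
ft_force: [-0.4, -3.0, 0.6]
width: 0.7
grip_force: 1.8
```

Emit:
{"op": "drive_tool", "data": {
  "plan": [
    {"offset": [0, -0.004, 0], "twist": [0, 0, 0]},
    {"offset": [0, -0.004, 0], "twist": [0, 0, 0]},
    {"offset": [0, -0.004, 0], "twist": [0, 0, 0]},
    {"offset": [0, -0.004, 0], "twist": [0, 0, 0]},
    {"offset": [0, -0.004, 0], "twist": [0, 0, 0]},
    {"offset": [0, -0.004, 0], "twist": [0, 0, 0]},
    {"offset": [0, -0.004, 0], "twist": [0, 0, 0]},
    {"offset": [0, -0.004, 0], "twist": [0, 0, 0]},
    {"offset": [0, -0.004, 0], "twist": [0, 0, 0]},
    {"offset": [0, -0.004, 0], "twist": [0, 0, 0]},
    {"offset": [0, -0.004, 0], "twist": [0, 0, 0]},
    {"offset": [0, -0.004, 0], "twist": [0, 0, 0]},
    {"offset": [0, -0.003, 0], "twist": [0, 0, 0]},
    {"offset": [0, 0, 0], "twist": [0, 0, 0]},
    {"offset": [0, 0.008, 0], "twist": [0, 0, 0]},
    {"offset": [0, 0.008, 0], "twist": [0, 0, 0]},
    {"offset": [0, 0, 0], "twist": [0, 0, 0]}
  ]
}}

```text
time: 15.23
tool_pos: [0.6268, 0.1449, 0.26]
eef_rot: [[0.981, -0.196, 0.0], [-0.196, -0.981, -0.0], [0.0, 0.0, -1.0]]
ft_force: [0.9, -1.1, 0.2]
width: 0.7
grip_force: 0.0
```

```bash
sed -i 's/abs(L\[:,0\])<.025)&(L\[:,1\]>.05)&(L\[:,1\]<.28)/abs(L[:,0])<.025)\&(abs(L[:,1]-tl[1])<.025)/' h.py; python3 -c "
from h import *
tilt()"
```

```text
t 15.23 tool bal [0.0029 0.1431] z 0.26 F [ 0.9 -1.1  0.2] w 0.7
tilt 0.0519 z0 0.2255 4855 yrange [0.023 0.273]
knob top y [0.1327 0.1548] 0.1437 2369
```

Emit:
{"op": "drive_tool", "data": {
  "plan": [
    {"offset": [0, 0, 0], "twist": [0, 0, 0]},
    {"offset": [0, 0, 0], "twist": [0, 0, 0]},
    {"offset": [0, 0, 0], "twist": [0, 0, 0]},
    {"offset": [0, 0, 0], "twist": [0, 0, 0]},
    {"offset": [0, 0, 0], "twist": [0, 0, 0]},
    {"offset": [0, 0, 0], "twist": [0, 0, 0]},
    {"offset": [0, 0, 0], "twist": [0, 0, 0]},
    {"offset": [0, 0, 0], "twist": [0, 0, 0]},
    {"offset": [0, 0, 0], "twist": [0, 0, 0]},
    {"offset": [0, 0, 0], "twist": [0, 0, 0]},
    {"offset": [0, 0, 0], "twist": [0, 0, 0]},
    {"offset": [0, 0, 0], "twist": [0, 0, 0]},
    {"offset": [0, 0, 0], "twist": [0, 0, 0]},
    {"offset": [0, 0, 0], "twist": [0, 0, 0]},
    {"offset": [0, 0, 0], "twist": [0, 0, 0]},
    {"offset": [0, 0, 0], "twist": [0, 0, 0]},
    {"offset": [0, 0, 0], "twist": [0, 0, 0]},
    {"offset": [0, 0, 0], "twist": [0, 0, 0]}
  ]
}}

```text
time: 16.78
tool_pos: [0.6269, 0.1468, 0.2596]
eef_rot: [[0.981, -0.194, 0.0], [-0.194, -0.981, -0.0], [0.0, 0.0, -1.0]]
ft_force: [-0.4, -0.2, 0.7]
width: 0.693
grip_force: 0.0
```

```bash
python3 -c "
from h import *
tilt();tilt()"
```

```text
t 16.78 tool bal [0.0026 0.145 ] z 0.2596 F [-0.4 -0.2  0.7] w 0.693
tilt 0.0729 z0 0.2256 4941 yrange [0.023 0.273]
knob top y [0.1314 0.1535] 0.1424 2416
t 16.83 tool bal [0.0026 0.1449] z 0.2596 F [ 0.  -0.2 -0.2] w 0.699
tilt 0.0729 z0 0.2256 4941 yrange [0.023 0.273]
knob top y [0.1313 0.1535] 0.1424 2419
```

Emit:
{"op": "drive_tool", "data": {
  "plan": [
    {"offset": [0, -0.004, 0], "twist": [0, 0, 0]},
    {"offset": [0, -0.004, 0], "twist": [0, 0, 0]},
    {"offset": [0, -0.003, 0], "twist": [0, 0, 0]},
    {"offset": [0, -0.002, 0], "twist": [0, 0, 0]},
    {"offset": [0, -0.002, 0], "twist": [0, 0, 0]},
    {"offset": [0, -0.002, 0], "twist": [0, 0, 0]},
    {"offset": [0, -0.002, 0], "twist": [0, 0, 0]},
    {"offset": [0, -0.002, 0], "twist": [0, 0, 0]},
    {"offset": [0, -0.002, 0], "twist": [0, 0, 0]},
    {"offset": [0, -0.0015, 0], "twist": [0, 0, 0]},
    {"offset": [0, -0.001, 0], "twist": [0, 0, 0]},
    {"offset": [0, 0, 0], "twist": [0, 0, 0]}
  ]
}}

```text
time: 17.88
tool_pos: [0.6319, 0.1722, 0.2596]
eef_rot: [[0.981, -0.194, 0.0], [-0.194, -0.981, 0.0], [0.0, -0.0, -1.0]]
ft_force: [-2.5, -2.2, -1.4]
width: 0.7
grip_force: 1.0
```

Emit:
{"op": "drive_tool", "data": {
  "plan": [
    {"offset": [0, 0.006, 0], "twist": [0, 0, 0]},
    {"offset": [0, 0.008, 0], "twist": [0, 0, 0]},
    {"offset": [0, 0, 0], "twist": [0, 0, 0]},
    {"offset": [0, 0, 0], "twist": [0, 0, 0]},
    {"offset": [0, 0, 0], "twist": [0, 0, 0]},
    {"offset": [0, 0, 0], "twist": [0, 0, 0]},
    {"offset": [0, 0, 0], "twist": [0, 0, 0]},
    {"offset": [0, 0, 0], "twist": [0, 0, 0]},
    {"offset": [0, 0, 0], "twist": [0, 0, 0]},
    {"offset": [0, 0, 0], "twist": [0, 0, 0]},
    {"offset": [0, 0, 0], "twist": [0, 0, 0]},
    {"offset": [0, 0, 0], "twist": [0, 0, 0]},
    {"offset": [0, 0, 0], "twist": [0, 0, 0]},
    {"offset": [0, 0, 0], "twist": [0, 0, 0]},
    {"offset": [0, 0, 0], "twist": [0, 0, 0]},
    {"offset": [0, 0, 0], "twist": [0, 0, 0]},
    {"offset": [0, 0, 0], "twist": [0, 0, 0]},
    {"offset": [0, 0, 0], "twist": [0, 0, 0]},
    {"offset": [0, 0, 0], "twist": [0, 0, 0]},
    {"offset": [0, 0, 0], "twist": [0, 0, 0]}
  ]
}}

```text
time: 19.55
tool_pos: [0.6291, 0.1581, 0.2596]
eef_rot: [[0.981, -0.195, -0.0], [-0.195, -0.981, -0.0], [-0.0, 0.0, -1.0]]
ft_force: [0.4, -0.8, 0.1]
width: 0.704
grip_force: 0.0
```

```bash
python3 -c "
from h import *
tilt();tilt()"
```

```text
t 19.55 tool bal [0.0026 0.1564] z 0.2596 F [ 0.4 -0.8  0.1] w 0.704
tilt 0.0168 z0 0.2255 4748 yrange [0.023 0.273]
knob top y [0.1453 0.1671] 0.1563 2226
t 19.6 tool bal [0.0026 0.1564] z 0.2596 F [ 0.3  0.1 -0.4] w 0.698
tilt 0.017 z0 0.2255 4742 yrange [0.023 0.273]
knob top y [0.1453 0.1671] 0.1562 2227
```

Emit:
{"op": "drive_tool", "data": {
  "plan": [
    {"offset": [0, -0.004, 0], "twist": [0, 0, 0]},
    {"offset": [0, -0.004, 0], "twist": [0, 0, 0]},
    {"offset": [0, -0.003, 0], "twist": [0, 0, 0]},
    {"offset": [0, -0.002, 0], "twist": [0, 0, 0]},
    {"offset": [0, -0.0015, 0], "twist": [0, 0, 0]},
    {"offset": [0, -0.001, 0], "twist": [0, 0, 0]},
    {"offset": [0, -0.001, 0], "twist": [0, 0, 0]},
    {"offset": [0, -0.001, 0], "twist": [0, 0, 0]},
    {"offset": [0, -0.0005, 0], "twist": [0, 0, 0]},
    {"offset": [0, 0, 0], "twist": [0, 0, 0]},
    {"offset": [0, 0, 0], "twist": [0, 0, 0]}
  ]
}}

```text
time: 20.57
tool_pos: [0.6326, 0.1754, 0.2595]
eef_rot: [[0.981, -0.195, -0.0], [-0.195, -0.981, -0.0], [-0.0, 0.0, -1.0]]
ft_force: [0.4, -1.4, -0.7]
width: 0.698
grip_force: 0.5
```

Emit:
{"op": "drive_tool", "data": {
  "plan": [
    {"offset": [0, 0.006, 0], "twist": [0, 0, 0]},
    {"offset": [0, 0.009, 0], "twist": [0, 0, 0]},
    {"offset": [0, 0, 0], "twist": [0, 0, 0]},
    {"offset": [0, 0, 0], "twist": [0, 0, 0]},
    {"offset": [0, 0, 0], "twist": [0, 0, 0]},
    {"offset": [0, 0, 0], "twist": [0, 0, 0]},
    {"offset": [0, 0, 0], "twist": [0, 0, 0]},
    {"offset": [0, 0, 0], "twist": [0, 0, 0]},
    {"offset": [0, 0, 0], "twist": [0, 0, 0]},
    {"offset": [0, 0, 0], "twist": [0, 0, 0]},
    {"offset": [0, 0, 0], "twist": [0, 0, 0]},
    {"offset": [0, 0, 0], "twist": [0, 0, 0]},
    {"offset": [0, 0, 0], "twist": [0, 0, 0]},
    {"offset": [0, 0, 0], "twist": [0, 0, 0]},
    {"offset": [0, 0, 0], "twist": [0, 0, 0]},
    {"offset": [0, 0, 0], "twist": [0, 0, 0]},
    {"offset": [0, 0, 0], "twist": [0, 0, 0]},
    {"offset": [0, 0, 0], "twist": [0, 0, 0]},
    {"offset": [0, 0, 0], "twist": [0, 0, 0]},
    {"offset": [0, 0, 0], "twist": [0, 0, 0]}
  ]
}}

```text
time: 22.23
tool_pos: [0.6297, 0.161, 0.2596]
eef_rot: [[0.981, -0.194, 0.0], [-0.194, -0.981, -0.0], [0.0, 0.0, -1.0]]
ft_force: [0.1, -0.1, 0.7]
width: 0.701
grip_force: 0.0
```

```bash
python3 -c "
from h import *
tilt()
c=cam('top'); im,d=imaging.get_image('top'); cs=cam('side'); ims,ds=imaging.get_image('side')
for n,c,d in (('top',c,d),('side',cs,ds)):
    P=cloud(c,d,np.ones_like(d,bool)); L=np.c_[(P[:,:2]-PV)@AX,P[:,2]]
    s=(abs(L[:,0]-.003)<.008)&(L[:,1]>.18)&(L[:,1]<.275)&(L[:,2]>.2)&(L[:,2]<.25); print(n,s.sum(),np.polyfit(L[s,1],L[s,2],1), np.median(L[s],0))
"
```

```text
t 22.23 tool bal [0.0026 0.1594] z 0.2596 F [ 0.1 -0.1  0.7] w 0.701
tilt 0.015 z0 0.2255 4760 yrange [0.022 0.273]
knob top y [0.1455 0.1674] 0.1564 2219
top 100 [0.02585128 0.22250051] [0.0008191  0.24239274 0.2302101 ]
side 170 [0.02825767 0.21956907] [-0.00126766  0.22885997  0.22772827]
```

Emit:
{"op": "drive_tool", "data": {
  "plan": [
    {"offset": [0, -0.004, 0], "twist": [0, 0, 0]},
    {"offset": [0, -0.004, 0], "twist": [0, 0, 0]},
    {"offset": [0, -0.003, 0], "twist": [0, 0, 0]},
    {"offset": [0, -0.002, 0], "twist": [0, 0, 0]},
    {"offset": [0, -0.001, 0], "twist": [0, 0, 0]},
    {"offset": [0, -0.001, 0], "twist": [0, 0, 0]},
    {"offset": [0, -0.001, 0], "twist": [0, 0, 0]},
    {"offset": [0, -0.001, 0], "twist": [0, 0, 0]},
    {"offset": [0, 0, 0], "twist": [0, 0, 0]},
    {"offset": [0, 0, 0], "twist": [0, 0, 0]}
  ]
}}

```text
time: 23.22
tool_pos: [0.6328, 0.1774, 0.2594]
eef_rot: [[0.981, -0.195, -0.001], [-0.195, -0.981, -0.0], [-0.0, 0.0, -1.0]]
ft_force: [-2.1, -2.0, -1.5]
width: 0.701
grip_force: 1.0
```

Emit:
{"op": "drive_tool", "data": {
  "plan": [
    {"offset": [0, 0.006, 0], "twist": [0, 0, 0]},
    {"offset": [0, 0.009, 0], "twist": [0, 0, 0]},
    {"offset": [0, 0, 0], "twist": [0, 0, 0]},
    {"offset": [0, 0, 0], "twist": [0, 0, 0]},
    {"offset": [0, 0, 0], "twist": [0, 0, 0]},
    {"offset": [0, 0, 0], "twist": [0, 0, 0]},
    {"offset": [0, 0, 0], "twist": [0, 0, 0]},
    {"offset": [0, 0, 0], "twist": [0, 0, 0]},
    {"offset": [0, 0, 0], "twist": [0, 0, 0]},
    {"offset": [0, 0, 0], "twist": [0, 0, 0]},
    {"offset": [0, 0, 0], "twist": [0, 0, 0]},
    {"offset": [0, 0, 0], "twist": [0, 0, 0]},
    {"offset": [0, 0, 0], "twist": [0, 0, 0]},
    {"offset": [0, 0, 0], "twist": [0, 0, 0]},
    {"offset": [0, 0, 0], "twist": [0, 0, 0]},
    {"offset": [0, 0, 0], "twist": [0, 0, 0]},
    {"offset": [0, 0, 0], "twist": [0, 0, 0]},
    {"offset": [0, 0, 0], "twist": [0, 0, 0]},
    {"offset": [0, 0, 0], "twist": [0, 0, 0]},
    {"offset": [0, 0, 0], "twist": [0, 0, 0]}
  ]
}}

```text
time: 24.88
tool_pos: [0.6301, 0.163, 0.2596]
eef_rot: [[0.981, -0.194, 0.0], [-0.194, -0.981, -0.0], [0.0, 0.0, -1.0]]
ft_force: [0.3, 0.4, -0.3]
width: 0.7
grip_force: 0.0
```

```bash
python3 -c "
from h import *
tilt()"
```

```text
t 24.88 tool bal [0.0026 0.1614] z 0.2596 F [ 0.3  0.4 -0.3] w 0.7
tilt 0.0091 z0 0.2255 4720 yrange [0.023 0.273]
knob top y [0.1477 0.1695] 0.1587 2192
```

Emit:
{"op": "drive_tool", "data": {
  "plan": [
    {"offset": [0, -0.004, 0], "twist": [0, 0, 0]},
    {"offset": [0, -0.004, 0], "twist": [0, 0, 0]},
    {"offset": [0, -0.003, 0], "twist": [0, 0, 0]},
    {"offset": [0, -0.002, 0], "twist": [0, 0, 0]},
    {"offset": [0, -0.001, 0], "twist": [0, 0, 0]},
    {"offset": [0, -0.001, 0], "twist": [0, 0, 0]},
    {"offset": [0, -0.001, 0], "twist": [0, 0, 0]},
    {"offset": [0, -0.0008, 0], "twist": [0, 0, 0]},
    {"offset": [0, 0, 0], "twist": [0, 0, 0]},
    {"offset": [0, 0, 0], "twist": [0, 0, 0]}
  ]
}}

```text
time: 25.77
tool_pos: [0.6332, 0.1791, 0.2594]
eef_rot: [[0.981, -0.195, -0.001], [-0.195, -0.981, -0.0], [-0.0, 0.001, -1.0]]
ft_force: [-1.9, -2.1, -1.4]
width: 0.702
grip_force: 1.0
```

Emit:
{"op": "drive_tool", "data": {
  "plan": [
    {"offset": [0, 0.006, 0], "twist": [0, 0, 0]},
    {"offset": [0, 0.009, 0], "twist": [0, 0, 0]},
    {"offset": [0, 0, 0], "twist": [0, 0, 0]},
    {"offset": [0, 0, 0], "twist": [0, 0, 0]},
    {"offset": [0, 0, 0], "twist": [0, 0, 0]},
    {"offset": [0, 0, 0], "twist": [0, 0, 0]},
    {"offset": [0, 0, 0], "twist": [0, 0, 0]},
    {"offset": [0, 0, 0], "twist": [0, 0, 0]},
    {"offset": [0, 0, 0], "twist": [0, 0, 0]},
    {"offset": [0, 0, 0], "twist": [0, 0, 0]},
    {"offset": [0, 0, 0], "twist": [0, 0, 0]},
    {"offset": [0, 0, 0], "twist": [0, 0, 0]},
    {"offset": [0, 0, 0], "twist": [0, 0, 0]},
    {"offset": [0, 0, 0], "twist": [0, 0, 0]},
    {"offset": [0, 0, 0], "twist": [0, 0, 0]},
    {"offset": [0, 0, 0], "twist": [0, 0, 0]},
    {"offset": [0, 0, 0], "twist": [0, 0, 0]},
    {"offset": [0, 0, 0], "twist": [0, 0, 0]},
    {"offset": [0, 0, 0], "twist": [0, 0, 0]},
    {"offset": [0, 0, 0], "twist": [0, 0, 0]}
  ]
}}

```text
time: 27.43
tool_pos: [0.6304, 0.1648, 0.2596]
eef_rot: [[0.981, -0.194, -0.0], [-0.194, -0.981, -0.0], [-0.0, 0.0, -1.0]]
ft_force: [0.5, -0.3, 1.0]
width: 0.699
grip_force: 0.0
```

Run:
```python
from h import *
tilt()
f=np.load("w1.npz"); c=(f["K"],float(f["k"]),f["R"],f["t"]); d=f["d"]; P=cloud(c,d,np.ones_like(d,bool)); L=np.c_[(P[:,:2]-PV)@AX,P[:,2]]
s=(abs(L[:,0]-.001)<.003)&(L[:,1]>-.037)&(L[:,1]<.06)&(L[:,2]>.21)&(L[:,2]<.24); q=L[s]; k=np.ones(len(q),bool)
for _ in range(8): p=np.polyfit(q[k,1],q[k,2],1); k=abs(q[:,2]-np.polyval(p,q[:,1]))<.0015
print("w1 stop slope",p,k.sum())
c=cam("wrist"); im,d=imaging.get_image("wrist"); x=im[120:260,0:140]; cv2.imwrite("pics/j.png",cv2.resize(x,None,fx=4,fy=4,interpolation=cv2.INTER_NEAREST))
```

```text
t 27.43 tool bal [0.0026 0.1632] z 0.2596 F [ 0.5 -0.3  1. ] w 0.699
tilt 0.0001 z0 0.2255 4726 yrange [0.022 0.273]
knob top y [0.1496 0.1713] 0.1605 2156
w1 stop slope [-0.08255569  0.22585484] 446
```

View pics/j.png

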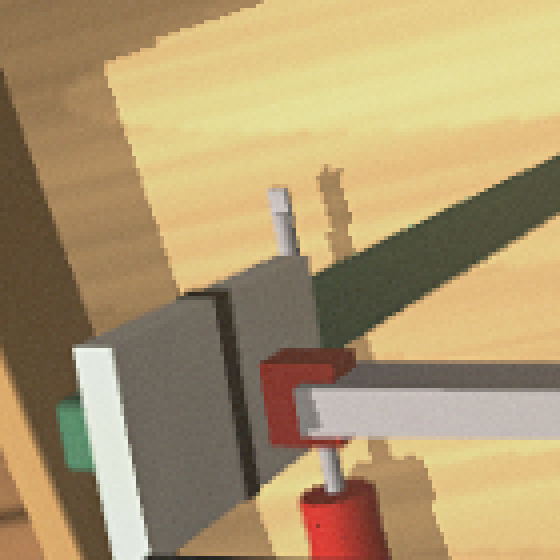

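The picture shows the red tip at about (305,400) next to the plate's black mark at about (238,395). The measured tilt is 0.000, and the stops read symmetric. I'll lift the hand clear and check once more.

Emit:
{"op": "drive_tool", "data": {
  "plan": [
    {"offset": [0, 0, -0.01], "twist": [0, 0, 0]},
    {"offset": [0, 0, -0.015], "twist": [0, 0, 0]},
    {"offset": [0, 0, -0.02], "twist": [0, 0, 0]},
    {"offset": [0, 0, -0.025], "twist": [0, 0, 0]},
    {"offset": [0, 0, -0.02], "twist": [0, 0, 0]},
    {"offset": [0, 0, -0.01], "twist": [0, 0, 0]},
    {"offset": [0, 0.02, 0], "twist": [0, 0, 0]},
    {"offset": [0, 0.025, 0], "twist": [0, 0, 0]},
    {"offset": [0, 0.025, 0], "twist": [0, 0, 0]},
    {"offset": [0, 0.02, 0], "twist": [0, 0, 0]},
    {"offset": [0, 0, 0], "twist": [0, 0, 0]},
    {"offset": [0, 0, 0], "twist": [0, 0, 0]},
    {"offset": [0, 0, 0], "twist": [0, 0, 0]},
    {"offset": [0, 0, 0], "twist": [0, 0, 0]},
    {"offset": [0, 0, 0], "twist": [0, 0, 0]},
    {"offset": [0, 0, 0], "twist": [0, 0, 0]}
  ]
}}

```text
time: 28.87
tool_pos: [0.6129, 0.0776, 0.3594]
eef_rot: [[0.981, -0.193, -0.0], [-0.193, -0.981, 0.0], [-0.0, -0.0, -1.0]]
ft_force: [-0.2, 0.4, 0.0]
width: 0.698
grip_force: 0.0
```

Run:
```python
from h import *
tilt()
im,d=imaging.get_image("wrist"); cv2.imwrite("pics/k.png",im)
```

```text
t 28.87 tool bal [0.0022 0.0744] z 0.3594 F [-0.2  0.4  0. ] w 0.698
tilt 0.0013 z0 0.2254 2287 yrange [0.022 0.272]
```

View pics/k.png

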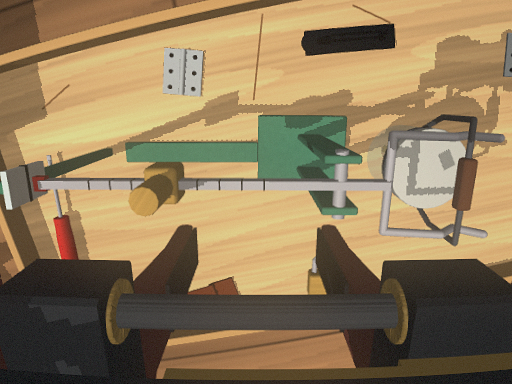

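The view shows the canister hanging by its bail on both prongs, around (465,180). The beam is level at 0.001 rad and the hand is clear. Handing in.

```bash
python3 -c "
from h import *
print(ctrl.sign_off())"
```

```text
the job is handed in; nothing more can be done
None
```

I handed the job in at about 29 s: the large canister hangs by its bail in both yoke notches, and the beam rests level (about 0.001 rad by the last reading) with the hand clear.

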